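Mount a flanged roller on its driven axle in the bench test stand

TASK

Mount the orange guide roller in the aluminium test stand. While it lies in the wire rack, thread the axle through its bore, nose first, and, pushing only lightly so as not to bruise the brass, feel for the notches in its bush by turning the axle a little until the drive pin drops in and the collar is home against the bush; then lift the roller out and carry it on the axle alone, never touching the roller itself with the gripper. Lay the axle in the stand's two slots with the black grip overhanging at the upright that has the spring plunger, press that end down until the plunger snaps out over it, without leaning hard on the stand, and let go with the pin still engaged; leave the green roller, the jar and the carton where they are.

Things in the scene. Friction and masses are not known exactly. Their poses are not given: they have to be found in the camera images.
- axle: Steel axle, 152 mm, 0.12 kg. Origin: middle of its collar, on the centre line; x along it to the nose, z up at the start. Knob 22 mm square x -70 to -62; grip to -28; journal 10 mm dia to -4; collar 22 mm dia to +4; shaft 10 mm dia to +70; nose tapers to 4 mm dia at +82. Lies level on knob and collar, centre line 11 mm above the desk, centre of mass between the two.
- axle_grip (a point): Middle of the axle's black grip (axle x = -45 mm), 14x14 mm square, 34 mm long, faces square to the axle's y and z. Axes as the axle.
- drive_pin (a point): Middle of the axle's drive pin: square cross pin 3x3x20 mm along the axle's y, just ahead of the collar (axle x = +7.5 mm).
- axle_nose (a point): Tip of the axle's nose, on its centre line (axle x = +82 mm).
- roller_orange: Flanged guide roller, orange tyre: two aluminium flanges 60 mm dia, 44 mm over them, brass bush with a through bore 13 mm dia; 0.13 to 0.25 kg. Origin: middle of the bore; x along the bore. Lies in either cradle of the rack, x pointing away from the robot and 20 degrees down; the open mouth faces the robot and up. It rests loosely and gives a little when touched.
- bore_mouth (a point): Middle of the bush's near face (roller x = -22.6 mm). Six brass dogs, 60 degrees apart, 7 mm deep, stand round the mouth; the notches between take the drive pin with 6 degrees to spare either way. Their angle varies and is not measured. Pin on the dogs: collar stops 5 mm short. Pin in: collar meets the dogs, collar middle 4 mm before this point. 5 N of push is enough; over 30 N bruises it.
- roller_green: Same roller with a green tyre, in the other cradle; to be left alone.
- rack: Fixed rack of 8 mm steel wire, 145 mm wide, 100 deep. Origin on the desk, front -x, z up. Cradles at y = +39 and -39 mm: two bars 36 mm apart, sloping 20 degrees down to the back, bent up square as stops behind the rear flange. Stop tips stand 23 mm over the bore line; 28 mm gap between them, open above, for the nose. Parked bore centre: x 0, z 49 mm. Bars run 18 mm on in front.
- stand: Fixed aluminium test stand. Origin on the desk under its middle, z up. Yellow base 126x92 mm, 12 high. Uprights 8 mm thick at x = -39 (with the spring plunger) and +39 mm, each with a slot 12 mm wide, floor 59 mm above the desk, ears above 78 mm spreading to 37 mm at the top, 96 mm high. Axle x goes along stand x: grip overhanging at -x, journal and shaft in the slots, collar and roller between.
- stand_seat (a point): Point midway between the uprights on the line where the seated axle's centre line lies, 64 mm above the desk; axes as the stand. The seated axle's origin is at x = -23 mm of this point, give or take 8 mm.
- plunger (a joint): Spring plunger in the x = -39 upright: ball nose 8 mm dia standing 4 mm into the slot from its +y wall, 71 mm above the desk (7 mm over the seated centre line). In m: 0 sprung out, 0.005 fully back. An axle pressed past it drives it back about 2 mm, then it snaps out above. Takes about 5 to 12 N down at the journal, more than the parts' weight.
- small_jar: Small amber jar with a white lid, 45 mm dia, 52 mm high, standing between rack and stand; not to be disturbed.
- white_box: White carton with a lift-off lid, 91x121x63 mm, beyond the stand; not to be disturbed.
Mind the look-alikes: they are no part of the job. What is shaped like the roller_orange but turquoise is not meant.

How it is judged:
By the outcome, as a careful person would: the job done as asked, in the order asked, and still so for the second after the job is handed in, with the robot touching nothing.
It also fails if it takes over 64 s, if anything falls off the work surface, if the arm or the gripper's body presses on something with over 40 N, if the wrist force passes 120 N, or if a joint passes its speed limit or range.

ROBOT

A 6-joint arm with a two-finger parallel gripper is mounted at the origin on the work surface; the furniture and walls round the work are solid. World frame = base frame: x ahead of the robot, y to its left, z up, the work surface at z = 0. Lengths are in m, angles in degrees, forces in N, time in s.
With the tool pointing down it reaches from about 0.35 to 0.875 m from the base axis. Payload 4.2 kg.
Tool frame: the origin (TCP) lies on the centre line of the jaws, within the pads' length; the fingertips stand tip_reach ahead of it and the grasp point (between the pads) is the TCP (tip_reach is the distance from the TCP to the fingertips, in m); z points along the fingers, y is the line along which they close (so a half turn about z gives the same grasp; the last joint's range is limited). The gripper opens to 87 mm and grips with 3 to 60 N. Pads are 19 mm wide; open, the fingers measure 117 mm over their backs; the gripper's body (75 mm by 190 mm) begins 51 mm behind the grasp point.
Start: joints at [-60.871, 22.042, 0.453, 0, -68.411, -14.817], TCP at [0.155, -0.606, 0.242] pointing down, gripper open.
Joint ranges: [-179.83, 179.83], [-69.29, 118.12], [-61.27, 80.66], [-181.25, 117.63], [-171.15, -9.14], [-177.46, 177.46]. Speed limits (degrees/s): [159.86, 159.86, 180, 180, 180, 180].

INTERFACE

Orientations are given as a 3x3 rotation matrix whose columns are the frame's x, y, z axes.
In Python, from station import sense, capture, finish_job, tip_reach gives the robot as it stands.
- The arm moves only by the tool arm_command, never from a script. Its argument "deltas" is a list of rows, each a list of 7 numbers: the turn, a rotation vector about the tool's x, y, z in rad, then the shift along the tool's x, y, z in cm, then the closure, from -1 (fully open) to 1 (shut), so that 0 is half open. In form: [[rx, ry, rz, dx, dy, dz, hand], ...]. A call has 1 to 8 rows; each row is the pose to reach, as a shift and turn from the pose commanded when the call began, along the tool's axes at that moment; what a row does not reach only later rows make up. A row lasts 1/12 s, in which the tool goes at most 41.7 mm and 7.16 degrees, less where a joint would pass 70% of its speed; a pose out of reach is approached as far as the arm can. A call with a gripper value outside its range is refused whole. The fingers move at their own pace and stop on an object; the grip force is fixed at half the most. Time passes only in rows, so rows that repeat a pose let the fingers close. It gives the time, the measured TCP pose, the force, the opening and the grip force at its end, in the units of the state.
- sense(): the state, without advancing time (a new reading comes with each control period).
- capture(name): name is "side" or "top" or "wrist"; returns a dict with "pixels" (400x640x3 uint8, blue, green, red), "fovy" (degrees; the focal length in pixels is half the picture's height over the tangent of half this angle, whatever the lens; pixels are square), "cx", "cy" (the principal point, pixels), "k1" (the pictures are not rectified: a ray, as slopes to the right and down, at radius r is drawn at 1 + k1 r^2 times it, then the intrinsics apply), "rvec" (rotation vector, rad) and "tvec" (3), from world to camera coordinates, as OpenCV has them. Camera axes: x right, y down, z forward; pixel columns grow to the right and rows downward; lengths in m; the calibration is good to about 2 mm. A picture is of the moment at which its call begins. There is no depth.
- finish_job(): hands the job in; it is judged then, once.
The state is a dict: "time_s": time; "joints": joint angles; "joint_velocities": joint speeds; "effort": joint torques, N m; "tcp_pos": TCP position; "ee_rot": TCP orientation; "wrist_force": force on the tool from outside, world axes, zero at the start; "moment": the same for the moment, N m; "gripper_width": opening from 0.0 (shut) to 1.0 (fully open); "gripper_force": force on a finger pad.
Only numpy, scipy, OpenCV 4.12 (cv2) and the standard library are available. Lean on these libraries where they do the work, as an engineer would, in place of code of your own. Each camera call takes 0.05 s, during which the arm holds its last target. There are 200 camera calls.

## Working session

There is one attempt and no reset: what is moved stays moved. The work goes in short steps, Python scripts to look and compute and a tool call to move; the robot and the scene stay as the last step left them, time stands still between calls to the robot, and variables do not carry over. Pictures are saved under pics/ and viewed, at most 10 in all, crops included, and the job is handed in when it is done.

Besides the shell and the picture viewer there is one more tool, called after "Request:" as name([rows], argument=value, ...), one row to a line, values as JSON. arm_command: Moves the arm, as the interface text tells. Its arguments: {"type":"object","properties":{"deltas":{"type":"array"}},"required":["deltas"]}

```bash
ls; mkdir -p pics
python3 - <<'E'
from station import sense,capture,tip_reach
import cv2
print(tip_reach, sense())
for n in("side","top"):
    c=capture(n); cv2.imwrite(f"pics/{n}0.png",c["pixels"]); print({k:v for k,v in c.items() if k!="pixels"})
E
```

```text
pics
0.019 {'time_s': 0.0, 'joints': array([-6.08703143e+01,  2.20878651e+01,  3.80259355e-01, -2.92958129e-02,
       -6.84102658e+01, -1.48165685e+01]), 'joint_velocities': array([-0.03895973, -0.00508134,  0.04838878, -0.04317832,  0.08660461,
        0.01218348]), 'effort': array([ 1.41848082e-03, -3.90661919e+01,  1.87402439e+01,  4.21969593e+00,
        1.10295473e-02, -1.91135400e-04]), 'tcp_pos': array([ 0.15439706, -0.60505236,  0.24049255]), 'ee_rot': array([[-9.69005755e-01, -2.47037455e-01, -5.86116914e-04],
       [-2.47038141e-01,  9.69003634e-01,  2.02844170e-03],
       [ 6.68483438e-05,  2.11036492e-03, -9.99997771e-01]]), 'wrist_force': array([ 0.26849642, -0.51862212, -0.51276269]), 'moment': array([-0.01763781,  0.04230892,  0.03105469]), 'gripper_force': 0.0, 'gripper_width': 1.0009810835123043}
{'fovy': 51.76310037713362, 'cx': 314.93448421614164, 'cy': 200.25878012481576, 'k1': -0.052049816096961986, 'rvec': array([ 0.30597887, -2.70223128,  1.33862934]), 'tvec': array([0.51687809, 0.17972752, 0.88301955])}
{'fovy': 53.969088009471434, 'cx': 327.87200241928383, 'cy': 200.44519718331765, 'k1': -0.007401664234854503, 'rvec': array([ 2.16025703, -2.15778688,  0.13613934]), 'tvec': array([-0.03564702,  0.55348071,  0.929379  ])}
```

View pics/side0.png

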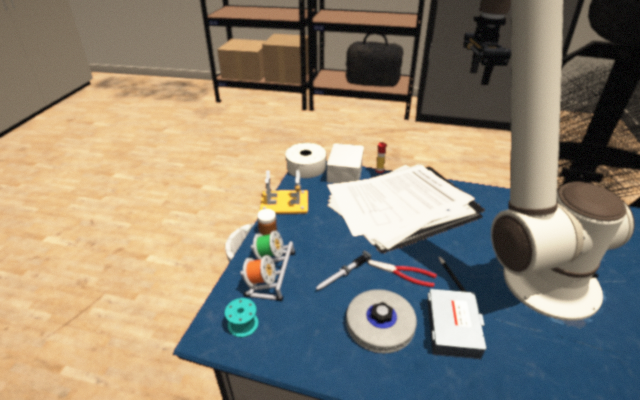

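View pics/top0.png

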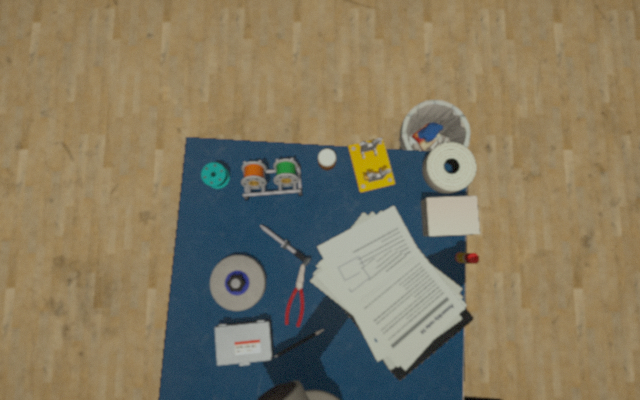

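The side view shows the rack with the orange roller at (258,272) and green at (268,245), the stand at (285,195) and the axle at (345,270). In the top view the axle runs from its nose at about (262,226) to the knob at (307,262), the rack is at (272,178) and the stand at (372,165). I'll enlarge both for measuring.

```bash
cat > h.py <<'E'
import numpy as np, cv2
from station import sense,capture
def K(c):
    f=200/np.tan(np.radians(c["fovy"]/2)); return np.array([[f,0,c["cx"]],[0,f,c["cy"]],[0,0,1]])
def cam(c):
    R=cv2.Rodrigues(np.array(c["rvec"]))[0]; return R,np.array(c["tvec"]),-R.T@np.array(c["tvec"])
D=lambda c: np.array([c["k1"],0,0,0.])
def ray(c,px):
    R,t,o=cam(c); s=cv2.undistortPoints(np.array([[px]],float),K(c),D(c))[0,0]
    return o,R.T@np.array([s[0],s[1],1])
def onz(c,px,z):
    o,d=ray(c,px); return o+d*(z-o[2])/d[2]
def proj(c,P):
    return cv2.projectPoints(np.atleast_2d(np.array(P,float)),np.array(c["rvec"]),np.array(c["tvec"]),K(c),D(c))[0][:,0]
def tri(cp):
    A=np.zeros((3,3));b=np.zeros(3)
    for c,p in cp:
        o,d=ray(c,p);d/=np.linalg.norm(d);M=np.eye(3)-np.outer(d,d);A+=M;b+=M@o
    return np.linalg.solve(A,b)
def crop(c,x0,y0,x1,y1,k,name):
    im=cv2.resize(c["pixels"][y0:y1,x0:x1],None,fx=k,fy=k,interpolation=cv2.INTER_CUBIC); cv2.imwrite("pics/"+name,im)
E
python3 - <<'E'
from h import *
import pickle
S=capture("side");T=capture("top");pickle.dump((S,T),open("st.pkl","wb"))
a=S["pixels"][165:305,225:375]; b=T["pixels"][130:275,235:405]
crop(T,235,130,405,275,4,"t1.png"); crop(S,225,165,385,315,4,"s1.png")
print(cam(S)[2],cam(T)[2])
for n,p,z in(("nose",(262,226),.011),("knob",(307,262),.011),("stand",(372,165),.012)):print(n,onz(T,p,z))
E
```

```text
[0.36143166 0.6951004  0.68219577] [ 0.43503915 -0.0325037   0.99047533]
nose [0.49200839 0.12902308 0.011     ]
knob [0.40343442 0.01622649 0.011     ]
stand [ 0.64713039 -0.14705852  0.012     ]
```

View pics/t1.png

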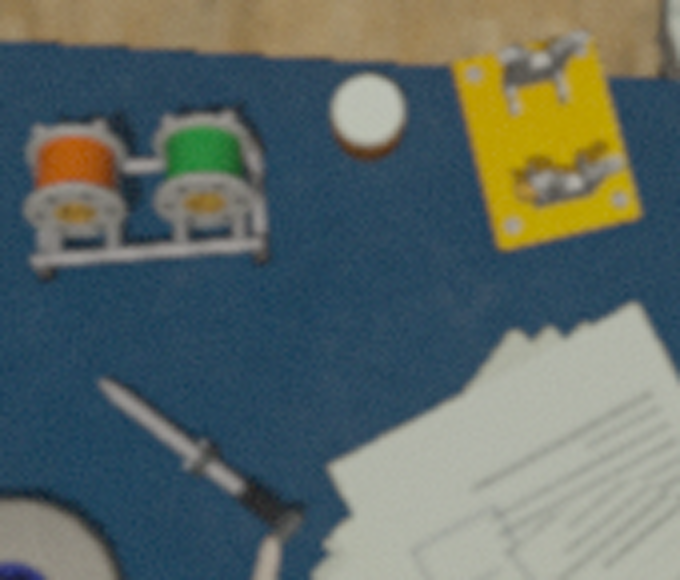

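View pics/s1.png

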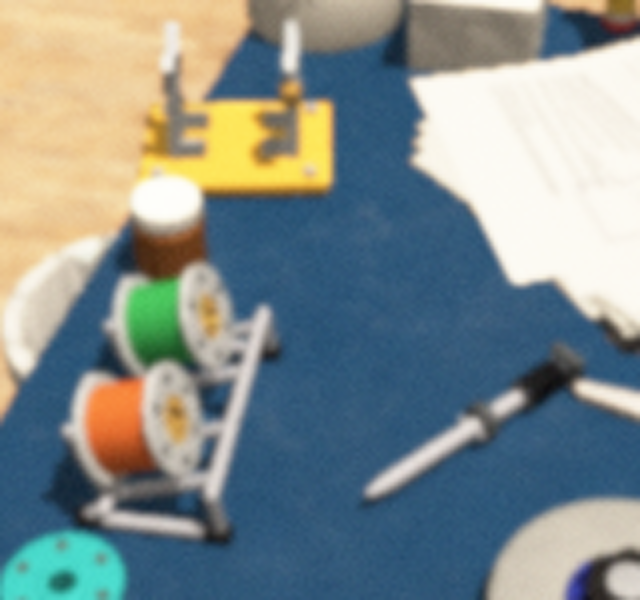

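The crops give me the axle (nose (100,380), collar (200,457), knob (292,525) in t1; (370,495), (482,420), (570,358) in s1). The orange mouth is at t1 (77,212) and s1 (177,418), and the yellow base corners are visible. The brass plunger is on the stand's near upright, on its left side.

Run:
```python
from h import *
import pickle
S,T=pickle.load(open("st.pkl","rb"))
np.set_printoptions(precision=4,suppress=True)
t=lambda u,v:((u+.5)/4-.5+235,(v+.5)/4-.5+130)
s=lambda u,v:((u+.5)/4-.5+225,(v+.5)/4-.5+165)
for n,a,b,z in(("nose",(100,380),(370,495),.011),("collar",(200,457),(482,420),.011),("knobend",(290,523),(568,360),.011),
  ("orange",(77,212),(177,418),.0567),("green",(204,203),(210,315),.0567),
  ("baseNL",(498,248),(333,182),.012),("baseNR",(642,215),(333,102),.012),("baseFL",(452,62),(143,178),.012),("baseFR",(592,38),(160,98),.012)):
    print(n,onz(T,t(*a),z),onz(S,s(*b),z),tri([(T,t(*a)),(S,s(*b))]))
for n,b,z in (("uprN top",(291,22),.096),("uprF top",(172,26),.096)): print(n,onz(S,s(*b),z))
```

```text
nose [0.4954 0.135  0.011 ] [0.4947 0.1339 0.011 ] [0.4949 0.1348 0.012 ]
collar [0.4478 0.072  0.011 ] [0.4464 0.0682 0.011 ] [0.4469 0.0715 0.0145]
knobend [0.4074 0.0159 0.011 ] [0.4064 0.0115 0.011 ] [0.4068 0.0157 0.015 ]
orange [0.5937 0.1433 0.0567] [0.5942 0.1441 0.0567] [0.5941 0.1435 0.056 ]
green [0.5993 0.0669 0.0567] [0.6006 0.0663 0.0567] [0.5998 0.067  0.0573]
baseNL [ 0.5788 -0.1137  0.012 ] [ 0.5771 -0.1168  0.012 ] [ 0.5773 -0.1137  0.0146]
baseNR [ 0.5999 -0.2049  0.012 ] [ 0.5986 -0.2032  0.012 ] [ 0.5996 -0.2052  0.0105]
baseFL [ 0.6988 -0.0854  0.012 ] [ 0.6997 -0.0939  0.012 ] [ 0.6963 -0.0851  0.0195]
baseFR [ 0.7147 -0.1752  0.012 ] [ 0.7178 -0.1819  0.012 ] [ 0.7139 -0.1742  0.0178]
uprN top [ 0.617  -0.1711  0.096 ]
uprF top [ 0.6914 -0.15    0.096 ]
```

```bash
cat >> h.py <<'E'
from scipy.spatial.transform import Rotation as Ro
np.set_printoptions(precision=4,suppress=True)
def axR(yaw,down=0,roll=0):
    "tool matrix for an axle heading yaw, nose down by `down`, turned `roll` about itself (deg)"
    A=Ro.from_euler("ZYX",[yaw,down,roll],degrees=True).as_matrix()
    return A@np.diag([-1.,1,-1])
def go(P,R,s=None):
    s=s or sense(); p,M=s["tcp_pos"],s["ee_rot"]
    rv=Ro.from_matrix(M.T@R).as_rotvec(); d=M.T@(np.array(P)-p)*100
    print("delta",np.r_[rv,d].round(4),"rows",max(np.linalg.norm(d)/4.17,np.degrees(np.linalg.norm(rv))/7.16).round(1))
E
python3 - <<'E'
from h import *
go([.39,-.30,.25],axR(53.5)); go([.42,.035,.16],axR(53.5))
E
```

```text
delta [  0.0014   0.0004  -0.6841 -30.3701  23.7618  -0.8829] rows 9.2
delta [  0.0014   0.0004  -0.6841 -41.5545  55.4698   8.1594] rows 16.7
```

Request:
arm_command([
  [0,0,-0.086,-3.0,2.4,0,-1],
  [0,0,-0.17,-6.1,4.8,0,-1],
  [0,0,-0.257,-9.1,7.2,0,-1],
  [0,0,-0.342,-12.2,9.6,0,-1],
  [0,0,-0.43,-15.2,12,0,-1],
  [0,0,-0.513,-18.3,14.4,0,-1],
  [0,0,-0.6,-21.3,16.8,0,-1],
  [0,0,-0.684,-24.3,19.2,0,-1],
])

```text
time_s: 0.87
tcp_pos: [0.3432, -0.3577, 0.2416]
ee_rot: [[-0.591, -0.806, 0.0], [-0.806, 0.591, -0.0], [-0.0, -0.0, -1.0]]
wrist_force: [1.0, -0.0, 0.1]
gripper_width: 1.001
gripper_force: 0.0
```

Run:
```python
from h import *
print(sense()["tcp_pos"],sense()["joints"]);go([.42,.035,.16],axR(53.5))
```

```text
[ 0.3432 -0.3577  0.2416] [-27.3883   9.3817 -17.2171  -0.0058 -63.3909  -8.8702]
delta [ -0.0002   0.0001   0.0042 -36.2106  17.0371   8.1625] rows 9.8
```

Request:
arm_command([
  [0,0,0,-3.6,1.7,0.8,-1],
  [0,0,0,-7.2,3.4,1.6,-1],
  [0,0,0,-10.9,5.1,2.4,-1],
  [0,0,0,-14.5,6.8,3.2,-1],
  [0,0,0,-18.1,8.5,4.0,-1],
  [0,0,0,-21.7,10.2,4.8,-1],
  [0,0,0,-25.3,11.9,5.6,-1],
  [0,0,0.004,-29,13.6,6.4,-1],
])

```text
time_s: 1.53
tcp_pos: [0.4054, -0.0436, 0.1775]
ee_rot: [[-0.598, -0.801, 0.001], [-0.801, 0.598, 0.0], [-0.001, -0.001, -1.0]]
wrist_force: [1.4, -0.9, 0.3]
gripper_width: 1.004
gripper_force: 0.0
```

Request:
arm_command([
  [0,0,0,-3.6,1.7,0.8,-1],
  [0,0,0,-7.2,3.4,1.7,-1],
  [0,0,0,-7.2,3.4,1.7,-1],
  [0,0,0,-7.2,3.4,1.7,-1],
])

```text
time_s: 1.87
tcp_pos: [0.4214, 0.0343, 0.1601]
ee_rot: [[-0.595, -0.804, -0.001], [-0.804, 0.595, -0.001], [0.001, 0.001, -1.0]]
wrist_force: [-0.3, -1.1, -0.5]
gripper_width: 1.0
gripper_force: 0.0
```

Run:
```python
from h import *
import pickle
s=sense();W=capture("wrist");pickle.dump((s,W),open("w1.pkl","wb"));cv2.imwrite("pics/w1.png",W["pixels"])
print(s["tcp_pos"],s["joints"],cam(W)[2]);
ax=np.array([.594,.804,0])
for x in(82,4,-4,-28,-62,-70): print(x,proj(W,np.array([.447,.0712,.011])+ax*x/1000)[0])
```

```text
[0.4214 0.0343 0.1601] [ 26.8607   7.1965 -33.2278  -0.0055 -49.653  -63.3414] [ 0.3738 -0.0312  0.3034]
82 [317.2964 292.5018]
4 [317.3605 234.496 ]
-4 [317.3675 228.0579]
-28 [317.389  208.1479]
-62 [317.4207 178.3286]
-70 [317.4284 171.0224]
```

View pics/w1.png

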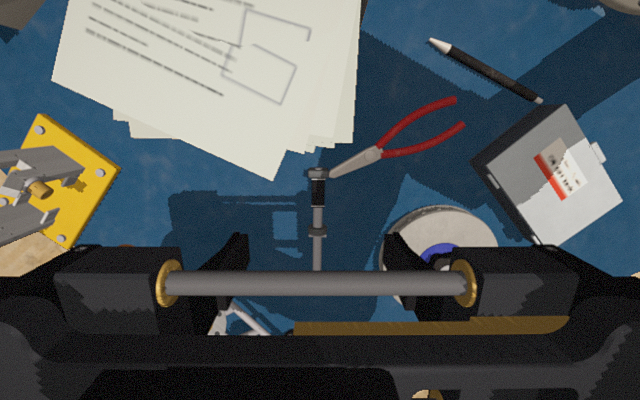

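The wrist view shows the axle where I predicted it: collar near (317,232), grip 178–207 and knob near (318,173). I'll descend with the jaws half open and close.

Request:
arm_command([
  [0,0,0,-0.3,0.1,3.5,0],
  [0,0,0,-0.58,0.13,7,0],
  [0,0,0,-0.58,0.13,10,0],
  [0,0,0,-0.58,0.13,12.5,0],
  [0,0,0,-0.58,0.13,13.6,0],
  [0,0,0,-0.58,0.13,13.8,0],
  [0,0,0,-0.58,0.13,13.8,0],
])

```text
time_s: 2.5
tcp_pos: [0.4236, 0.0367, 0.0223]
ee_rot: [[-0.6, -0.8, -0.001], [-0.8, 0.6, -0.001], [0.001, 0.001, -1.0]]
wrist_force: [0.2, 0.0, 0.8]
gripper_width: 0.561
gripper_force: 0.0
```

Run:
```python
from h import *
go([.4238,.0398,.0215],axR(53.5))
```

```text
delta [ 0.0006 -0.0015 -0.006  -0.2548  0.1705  0.0799] rows 0.1
```

Request:
arm_command([
  [0,0,0,-0.1,0.1,0.05,0],
  [0,0,0,-0.1,0.1,0.05,0.5],
  [0,0,0,-0.1,0.1,0.05,1],
  [0,0,0,-0.1,0.1,0.05,1],
  [0,0,0,-0.1,0.1,0.05,1],
  [0,0,0,-0.1,0.1,0.05,1],
])

```text
time_s: 3.0
tcp_pos: [0.4239, 0.0396, 0.0225]
ee_rot: [[-0.598, -0.802, 0.001], [-0.802, 0.598, 0.0], [-0.001, -0.0, -1.0]]
wrist_force: [0.0, 0.2, 0.1]
gripper_width: 0.209
gripper_force: 0.0
```

Request:
arm_command([
  [0,0,0,0,0,0,1],
  [0,0,0,0,0,0,1],
  [0,0,0,0,0,0,1],
])

```text
time_s: 3.25
tcp_pos: [0.4238, 0.0395, 0.0223]
ee_rot: [[-0.598, -0.802, 0.0], [-0.802, 0.598, 0.0], [-0.0, -0.0, -1.0]]
wrist_force: [-0.4, 0.5, 3.9]
gripper_width: 0.158
gripper_force: 30.0
```

```bash
cat >> h.py <<'E'
OFF=np.array([-.0393,0,.0113])  # axle origin in tool frame
def tcp_for(org,R): return np.array(org)-R@OFF
def org(s): return s["tcp_pos"]+s["ee_rot"]@OFF
YAW=4.3
M=np.array([.594,.1435,.0567])
def axis(yaw=YAW,down=20): return -axR(yaw,down)[:,0]
def pre(gap,roll=0,off=(0,0,0),yaw=YAW,down=20):
    "nose tip `gap` m before the mouth"
    R=axR(yaw,down,roll); return tcp_for(M+off-axis(yaw,down)*(.082+gap),R),R
E
python3 - <<'E'
from h import *
P,R=pre(.03); print(P); s=sense()
s2=dict(s); s2["tcp_pos"]=s["tcp_pos"]+[0,0,.1]
go(P,R,s2)
for k in range(1,8):
    pass
E
```

```text
[0.4561 0.1331 0.1191]
delta [-0.1492  0.3277  0.846  -9.4357  3.0101  0.324 ] rows 7.4
```

Request:
arm_command([
  [0,0,0,0,0,-0.5,1],
  [0,0,0,0,0,-2,1],
  [0,0,0,0,0,-5,1],
  [0,0,0,0,0,-8.5,1],
  [0,0,0,0,0,-10,1],
  [0,0,0,0,0,-10,1],
])

```text
time_s: 3.75
tcp_pos: [0.4259, 0.0404, 0.1257]
ee_rot: [[-0.597, -0.802, 0.008], [-0.802, 0.597, 0.003], [-0.008, -0.004, -1.0]]
wrist_force: [0.1, -0.0, -1.5]
gripper_width: 0.158
gripper_force: 30.0
```

Request:
arm_command([
  [-0.019,0.041,0.106,-1.2,0.4,0,1],
  [-0.037,0.082,0.212,-2.4,0.8,0,1],
  [-0.056,0.123,0.318,-3.6,1.2,0,1],
  [-0.075,0.164,0.423,-4.8,1.5,0.1,1],
  [-0.093,0.205,0.529,-6,1.9,0.2,1],
  [-0.112,0.246,0.634,-7.2,2.3,0.2,1],
  [-0.131,0.287,0.74,-8.3,2.7,0.3,1],
  [-0.149,0.328,0.846,-9.4,3,0.3,1],
])

```text
time_s: 4.42
tcp_pos: [0.4552, 0.1333, 0.1175]
ee_rot: [[-0.936, -0.07, -0.346], [-0.065, 0.998, -0.026], [0.347, -0.002, -0.938]]
wrist_force: [-0.4, 0.2, -1.7]
gripper_width: 0.158
gripper_force: 30.0
```

Request:
arm_command([
  [0,0,0,0,0,0,1],
  [0,0,0,0,0,0,1],
  [0,0,0,0,0,0,1],
])

```text
time_s: 4.67
tcp_pos: [0.4548, 0.132, 0.1182]
ee_rot: [[-0.936, -0.076, -0.343], [-0.071, 0.997, -0.027], [0.344, -0.001, -0.939]]
wrist_force: [-0.0, 0.7, -1.8]
gripper_width: 0.158
gripper_force: 30.0
```

Run:
```python
from h import *
import pickle
s=sense(); T=capture("top");S=capture("side");pickle.dump((s,T,S),open("p1.pkl","wb"))
go(*pre(.03),s); print(s["tcp_pos"],s["joints"])
tip=org(s)-s["ee_rot"][:,0]*.082
print(tip,proj(T,[tip,M]),proj(S,[tip,M]))
a=cv2.resize(T["pixels"][150:220,225:315],None,fx=8,fy=8,interpolation=cv2.INTER_CUBIC)[:,:720]
cv2.imwrite("pics/t2.png",a)
b=cv2.resize(S["pixels"][225:295,235:325],None,fx=8,fy=8,interpolation=cv2.INTER_CUBIC)
cv2.imwrite("pics/s2.png",b)
```

```text
delta [-0.0013 -0.0022  0.0009 -0.0943  0.1012 -0.1257] rows 0.0
[0.4548 0.132  0.1182] [  30.221    24.7938  -14.2203   -9.1671  -69.5025 -111.2407]
[0.5645 0.1404 0.0659] [[254.1082 194.1126]
 [253.7975 182.5213]] [[282.9126 267.0669]
 [269.0417 268.9286]]
```

View pics/t2.png

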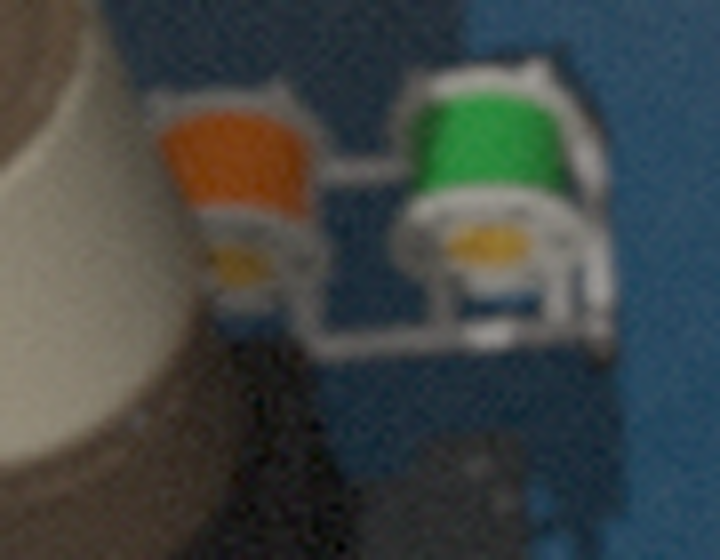

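View pics/s2.png

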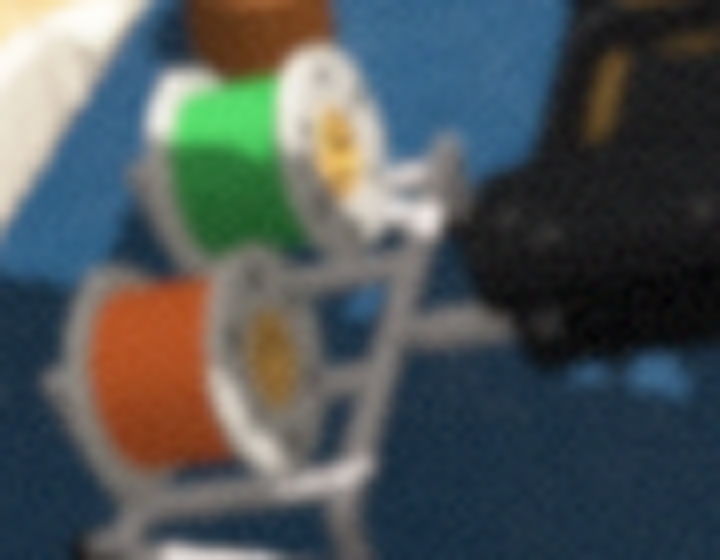

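The top view is half hidden by the arm, but the orange bush is at about t2 (240,265). In the side view the nose tip is at s2 (382,335), as predicted, and the orange bush is centred at about (270,360), roughly 1 px low. I'll refine the mouth from these.

Run:
```python
from h import *
import pickle
s,T,S=pickle.load(open("p1.pkl","rb"))
f=lambda u,v,x,y:((u+.5)/8-.5+x,(v+.5)/8-.5+y)
o=tri([(T,f(240,265,225,150)),(S,f(270,360,235,225))]); g=tri([(T,f(490,243,225,150)),(S,f(338,150,235,225))])
print(o,g, np.degrees(np.arctan2(-(o-g)[0],(o-g)[1])))
o2=(o+np.array([.5941,.1435,.056]))/2; print(o2)
import h; h.M[:]=o2
for gap in (.005,-.02):
    P,R=pre(gap); go(P,R); print(s["ee_rot"].T@(P-s["tcp_pos"])*100)
```

```text
[0.5952 0.1425 0.0533] [0.6008 0.0665 0.0569] 4.245440295455812
[0.5946 0.143  0.0546]
delta [-0.0009 -0.0011  0.0005 -2.7373  0.0421  0.1108] rows 0.7
[-2.721   0.0448  0.0423]
delta [-0.0009 -0.0011  0.0005 -5.2373  0.0408  0.1079] rows 1.3
[-5.221   0.0426  0.0368]
```

Request:
arm_command([
  [0,0,0,-1,0.04,0.03,1],
  [0,0,0,-2,0.04,0.03,1],
  [0,0,0,-2.8,0.04,0.03,1],
  [0,0,0,-3.3,0.04,0.03,1],
  [0,0,0,-3.8,0.04,0.03,1],
  [0,0,0,-4.3,0.04,0.03,1],
  [0,0,0,-4.8,0.04,0.03,1],
  [0,0,0,-4.8,0.04,0.03,1],
])

```text
time_s: 5.43
tcp_pos: [0.5015, 0.1365, 0.1018]
ee_rot: [[-0.937, -0.075, -0.341], [-0.07, 0.997, -0.026], [0.342, -0.001, -0.94]]
wrist_force: [1.2, -0.1, -1.0]
gripper_width: 0.161
gripper_force: 30.0
```

Run:
```python
from h import *
s=sense();f=s["ee_rot"].T@s["wrist_force"];print("F tool",f,s["ee_rot"].T@s["moment"]);h=pre(-.016);go(*h,s)
S=capture("side");crop(S,235,225,325,295,8,"s3.png")
```

```text
F tool [-1.4667 -0.232   0.4944] [-0.0089 -0.8359  0.0124]
delta [-0.0004 -0.0005 -0.0005  0.2684  0.0079 -0.0673] rows 0.1
```

View pics/s3.png

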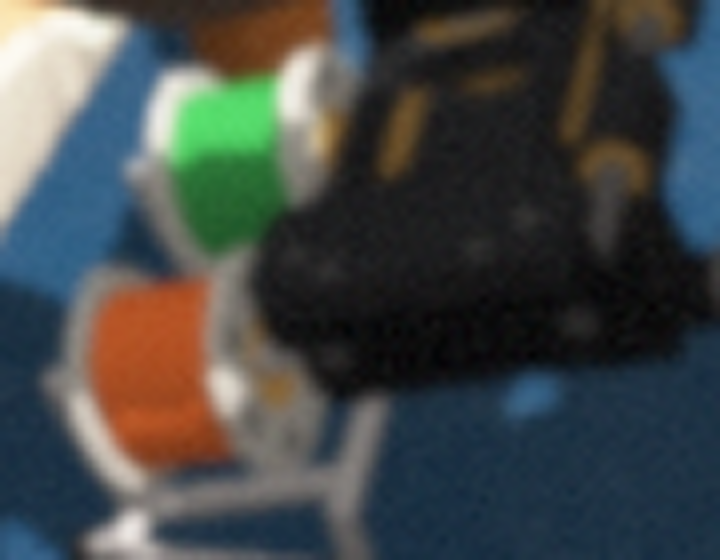

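The side view shows the nose inside the orange bore with roller undisturbed and little force. I'll keep feeding it in.

Request:
arm_command([
  [0,0,0,-0.4,0,0,1],
  [0,0,0,-0.8,0,0,1],
  [0,0,0,-1.2,0,0,1],
  [0,0,0,-1.6,0,0,1],
  [0,0,0,-2.0,0,0,1],
  [0,0,0,-2.0,0,0,1],
])

```text
time_s: 5.98
tcp_pos: [0.5201, 0.1379, 0.095]
ee_rot: [[-0.937, -0.075, -0.341], [-0.07, 0.997, -0.026], [0.342, -0.001, -0.94]]
wrist_force: [0.1, 0.4, -1.0]
gripper_width: 0.158
gripper_force: 30.0
```

```bash
cat > st.py <<'E'
from h import *
import sys
s=sense();R=s["ee_rot"];print("F tool",R.T@s["wrist_force"],"M",R.T@s["moment"]);a=axis();o=org(s)
e=o-M;print("gap",(-(e@a)-.082).round(4),"lat(tool y,z)",(R.T@(e-(e@a)*a)*1000).round(1), "TCP",s["tcp_pos"])
go(*pre(float(sys.argv[1])),s)
E
python3 st.py -.05
```

```text
F tool [-0.4327  0.4039  0.948 ] M [ 0.0939 -0.83   -0.0153]
gap -0.0385 lat(tool y,z) [-0.  -0.   0.6] TCP [0.5201 0.1379 0.095 ]
delta [-0.0004 -0.0004 -0.0004 -1.1455  0.0031 -0.0616] rows 0.3
```

Request:
arm_command([
  [0,0,0,-0.4,0,0,1],
  [0,0,0,-0.8,0,0,1],
  [0,0,0,-1.2,0,0,1],
  [0,0,0,-1.6,0,0,1],
  [0,0,0,-2.0,0,0,1],
  [0,0,0,-2.4,0,0,1],
  [0,0,0,-2.5,0,0,1],
  [0,0,0,-2.5,0,0,1],
])

```text
time_s: 6.65
tcp_pos: [0.5431, 0.1396, 0.0866]
ee_rot: [[-0.937, -0.075, -0.342], [-0.07, 0.997, -0.026], [0.343, -0.0, -0.939]]
wrist_force: [-0.1, 0.8, -1.0]
gripper_width: 0.158
gripper_force: 30.0
```

```bash
python3 st.py -.073
```

```text
F tool [-0.3101  0.8375  0.971 ] M [-0.0301 -0.8055  0.0151]
gap -0.0631 lat(tool y,z) [-0.  -0.1  0.7] TCP [0.5431 0.1396 0.0866]
delta [-0.0003 -0.0008 -0.0005 -0.9922  0.0082 -0.0657] rows 0.2
```

Request:
arm_command([
  [0,0,0,-0.3,0,0,1],
  [0,0,0,-0.6,0,0,1],
  [0,0,0,-0.7,0,0,1],
  [0,0,0,-0.8,0,0,1],
  [0,0,0,-0.8,0,0,1],
])

```text
time_s: 7.07
tcp_pos: [0.5505, 0.1402, 0.0841]
ee_rot: [[-0.937, -0.075, -0.341], [-0.07, 0.997, -0.026], [0.342, -0.0, -0.94]]
wrist_force: [0.3, -1.0, -1.5]
gripper_width: 0.159
gripper_force: 30.0
```

Request:
arm_command([
  [0,0,0,-0.1,0,0,1],
  [0,0,0,-0.1,0,0,1],
])

```text
time_s: 7.23
tcp_pos: [0.5514, 0.1403, 0.0838]
ee_rot: [[-0.937, -0.075, -0.341], [-0.07, 0.997, -0.026], [0.342, -0.0, -0.94]]
wrist_force: [-0.8, 0.1, -0.7]
gripper_width: 0.159
gripper_force: 30.0
```

```bash
python3 st.py -.073
```

```text
F tool [0.548  0.1829 0.9044] M [-0.0209 -0.8414  0.0125]
gap -0.0719 lat(tool y,z) [-0.  -0.   0.4] TCP [0.5514 0.1403 0.0838]
delta [-0.0003 -0.0003 -0.0002 -0.113   0.0025 -0.0416] rows 0.0
```

Still free. I'll creep forward 1 mm at a time, reading the force each time.

Request:
arm_command([
  [0,0,0,-0.1,0,0,1],
  [0,0,0,-0.1,0,0,1],
])

```text
time_s: 7.4
tcp_pos: [0.5524, 0.1403, 0.0835]
ee_rot: [[-0.937, -0.075, -0.341], [-0.07, 0.997, -0.026], [0.342, -0.0, -0.94]]
wrist_force: [-0.2, 0.5, -1.3]
gripper_width: 0.159
gripper_force: 30.0
```

Request:
arm_command([
  [0,0,0,-0.05,0,0,1],
  [0,0,0,-0.1,0,0,1],
])

```text
time_s: 7.57
tcp_pos: [0.5532, 0.1404, 0.0832]
ee_rot: [[-0.937, -0.075, -0.341], [-0.07, 0.997, -0.026], [0.342, -0.0, -0.94]]
wrist_force: [0.9, 0.7, -1.3]
gripper_width: 0.157
gripper_force: 30.0
```

Request:
arm_command([
  [0,0,0,-0.05,0,0,1],
  [0,0,0,-0.05,0,0,1],
])

```text
time_s: 7.73
tcp_pos: [0.5537, 0.1404, 0.0829]
ee_rot: [[-0.937, -0.075, -0.341], [-0.07, 0.997, -0.026], [0.342, -0.0, -0.94]]
wrist_force: [0.7, 0.3, -0.7]
gripper_width: 0.162
gripper_force: 30.0
```

Request:
arm_command([
  [0,0,0,-0.05,0,0,1],
  [0,0,0,-0.1,0,0,1],
  [0,0,0,-0.1,0,0,1],
])

```text
time_s: 7.98
tcp_pos: [0.5541, 0.1404, 0.0827]
ee_rot: [[-0.936, -0.075, -0.343], [-0.07, 0.997, -0.026], [0.344, -0.001, -0.939]]
wrist_force: [-1.2, 0.3, 0.7]
gripper_width: 0.156
gripper_force: 30.0
```

Request:
arm_command([
  [0,0,0,-0.05,0,0,1],
  [0,0,0,-0.05,0,0,1],
])

```text
time_s: 8.15
tcp_pos: [0.5543, 0.1404, 0.0826]
ee_rot: [[-0.936, -0.075, -0.343], [-0.07, 0.997, -0.026], [0.344, -0.001, -0.939]]
wrist_force: [-2.8, -0.3, 1.1]
gripper_width: 0.155
gripper_force: 30.0
```

Request:
arm_command([
  [0,0,0,-0.05,0,0,1],
  [0,0,0,-0.05,0,0,1],
])

```text
time_s: 8.32
tcp_pos: [0.5544, 0.1404, 0.0825]
ee_rot: [[-0.936, -0.075, -0.344], [-0.07, 0.997, -0.027], [0.345, -0.001, -0.939]]
wrist_force: [-6.3, 0.1, 3.1]
gripper_width: 0.162
gripper_force: 30.0
```

Contact, at about 7 N. I'll turn about the axle's own centre line, leaning away from the green roller, under that light push.

Request:
arm_command([
  [0.05,0,0,0,0.056,0,1],
  [0.1,0,0,0,0.113,0.006,1],
  [0.15,0,0,0,0.169,0.013,1],
  [0.2,0,0,0,0.225,0.023,1],
  [0.2,0,0,0,0.225,0.023,1],
])

```text
time_s: 8.73
tcp_pos: [0.5539, 0.1437, 0.0812]
ee_rot: [[-0.936, -0.144, -0.322], [-0.072, 0.971, -0.227], [0.345, -0.189, -0.919]]
wrist_force: [-5.2, 0.4, 0.7]
gripper_width: 0.159
gripper_force: 30.0
```

```bash
python3 st.py -.073
```

```text
F tool [5.0666 0.9898 0.9423] M [-0.7722  0.6925  0.0591]
gap -0.0753 lat(tool y,z) [-0.   1.3  1.6] TCP [0.5539 0.1437 0.0812]
delta [-0.2037 -0.0033  0.0016  0.2335 -0.3531 -0.1232] rows 1.6
```

Request:
arm_command([
  [0.05,0,0,0,0.03,-0.04,1],
  [0.1,0,0,0,0.07,-0.06,1],
  [0.15,0,0,0,0.11,-0.06,1],
  [0.2,0,0,0,0.16,-0.05,1],
  [0.2,0,0,0,0.16,-0.05,1],
])

```text
time_s: 9.15
tcp_pos: [0.5542, 0.1452, 0.081]
ee_rot: [[-0.936, -0.205, -0.286], [-0.071, 0.907, -0.415], [0.345, -0.368, -0.864]]
wrist_force: [-3.2, -0.3, 1.3]
gripper_width: 0.16
gripper_force: 30.0
```

```bash
python3 st.py -.073
```

```text
F tool [ 3.4584 -0.0899 -0.0548] M [-0.9172  0.3757  0.0597]
gap -0.0758 lat(tool y,z) [-0.   0.7  1. ] TCP [0.5542 0.1452 0.081 ]
delta [-0.4032 -0.0027  0.0016  0.2814 -0.5056 -0.0044] rows 3.2
```

Request:
arm_command([
  [0.05,0,0,-0.04,0.04,-0.03,1],
  [0.1,0,0,-0.06,0.09,-0.04,1],
  [0.15,0,0,-0.06,0.14,-0.04,1],
  [0.2,0,0,-0.06,0.19,-0.03,1],
  [0.2,0,0,-0.06,0.19,-0.03,1],
])

```text
time_s: 9.57
tcp_pos: [0.556, 0.1475, 0.0801]
ee_rot: [[-0.937, -0.256, -0.237], [-0.073, 0.808, -0.584], [0.342, -0.53, -0.776]]
wrist_force: [0.3, -0.2, -1.3]
gripper_width: 0.154
gripper_force: 30.0
```

```bash
python3 st.py -.073; python3 -c "
from h import *
print(sense()['joints'])
T=capture('top');S=capture('side');a=T['pixels'][150:220,225:315];b=S['pixels'][225:295,235:325]
cv2.imwrite('pics/p2.png',cv2.resize(np.hstack([a,b]),None,fx=4.4,fy=4.4,interpolation=cv2.INTER_CUBIC))"
```

```text
F tool [-0.7569  0.4319  1.077 ] M [-1.2771 -0.8307 -0.0426]
gap -0.078 lat(tool y,z) [-0.   0.6 -0.2] TCP [0.556  0.1475 0.0801]
delta [-0.6003  0.0011  0.0024  0.5025 -0.6879  0.2071] rows 4.8
[  39.3612   40.7158   -8.2235   17.9914  -77.2272 -128.4381]
```

The force vanished and the axle advanced, so the pin is in a notch. I'll push it home gently.

Request:
arm_command([
  [0.03,0,0,-0.1,0.03,0,1],
  [0.03,0,0,-0.15,0.03,0,1],
  [0.03,0,0,-0.15,0.03,0,1],
])

```text
time_s: 9.92
tcp_pos: [0.5571, 0.1468, 0.0808]
ee_rot: [[-0.937, -0.261, -0.231], [-0.071, 0.791, -0.608], [0.342, -0.553, -0.76]]
wrist_force: [-0.9, 0.3, -3.0]
gripper_width: 0.158
gripper_force: 30.0
```

Request:
arm_command([
  [0,0,0,-0.08,0,0,1],
  [0,0,0,-0.1,0,0,1],
  [0,0,0,-0.1,0,0,1],
])

```text
time_s: 10.17
tcp_pos: [0.5578, 0.1468, 0.0806]
ee_rot: [[-0.937, -0.261, -0.232], [-0.07, 0.791, -0.608], [0.342, -0.553, -0.759]]
wrist_force: [-1.7, 0.8, -1.7]
gripper_width: 0.154
gripper_force: 30.0
```

```bash
python3 st.py -.073
```

```text
F tool [0.9932 2.0307 1.2352] M [-1.9148 -0.5066 -0.1583]
gap -0.0794 lat(tool y,z) [-0.  -1.2 -0.4] TCP [0.5578 0.1468 0.0806]
delta [-0.6296 -0.0003 -0.0003  0.6431 -0.5462  0.2628] rows 5.0
```

Request:
arm_command([
  [-0.01,0,0,-0.08,0.06,0,1],
  [-0.01,0,0,-0.12,0.06,0,1],
  [-0.01,0,0,-0.12,0.06,0,1],
])

```text
time_s: 10.42
tcp_pos: [0.5581, 0.1469, 0.0802]
ee_rot: [[-0.937, -0.259, -0.236], [-0.069, 0.796, -0.601], [0.344, -0.547, -0.764]]
wrist_force: [-4.3, 0.5, 1.3]
gripper_width: 0.16
gripper_force: 30.0
```

```bash
python3 st.py -.073
```

```text
F tool [ 4.4321  0.7954 -0.2703] M [-1.654   0.4667 -0.1106]
gap -0.0799 lat(tool y,z) [ 0.  -0.8 -0.3] TCP [0.5581 0.1469 0.0802]
delta [-0.6207 -0.0021 -0.0009  0.6876 -0.5754  0.2479] rows 5.0
```

Collar home: 5.1 mm past first contact, with 5 N of push. Next I'll plan the lift-out, nose-up about the front flange's bottom edge so the stops keep the roller on the collar.

```bash
cat > lift.py <<'E'
from h import *
s=sense();R0=s["ee_rot"];p0=s["tcp_pos"];a=-R0[:,0];o=org(s)
h=np.cross([0,0,1],a);h/=np.linalg.norm(h);n=np.cross(a,h)
piv=o+.005*a-.030*n
for th,L in((3,.002),(7,.004),(11,.006),(15,.008),(20,.011),(25,.015),(30,.020),(35,.026)):
    Q=Ro.from_rotvec(-h*np.radians(th)).as_matrix()
    P=piv+Q@(p0-piv)+[0,0,L]; R=Q@R0
    print(np.r_[Ro.from_matrix(R0.T@R).as_rotvec(),R0.T@(P-p0)*100].round(3).tolist(),P.round(3))
E
python3 lift.py
```

```text
[-0.0, -0.043, 0.03, 0.268, 0.029, 0.04] [0.555 0.147 0.081]
[-0.0, -0.099, 0.071, 0.582, 0.113, 0.157] [0.552 0.146 0.08 ]
[-0.0, -0.156, 0.112, 0.873, 0.206, 0.288] [0.549 0.146 0.08 ]
[-0.0, -0.213, 0.152, 1.138, 0.308, 0.43] [0.546 0.146 0.079]
[-0.0, -0.284, 0.203, 1.451, 0.418, 0.584] [0.542 0.146 0.078]
[-0.0, -0.355, 0.254, 1.757, 0.484, 0.676] [0.539 0.146 0.078]
[-0.0, -0.426, 0.305, 2.053, 0.502, 0.701] [0.536 0.145 0.079]
[-0.0, -0.497, 0.356, 2.34, 0.47, 0.657] [0.533 0.145 0.081]
```

```bash
sed -i 's/in((3.*/in((2,.0007),(4,.001),(6,.0015),(8,.002),(10,.0025),(12,.003),(14,.004),(16,.005)):/' lift.py; python3 lift.py
```

```text
[-0.0, -0.028, 0.02, 0.158, 0.053, 0.074] [0.556 0.147 0.08 ]
[-0.0, -0.057, 0.041, 0.297, 0.131, 0.183] [0.555 0.147 0.079]
[0.0, -0.085, 0.061, 0.437, 0.2, 0.279] [0.553 0.147 0.078]
[0.0, -0.114, 0.081, 0.571, 0.272, 0.38] [0.551 0.146 0.078]
[-0.0, -0.142, 0.102, 0.699, 0.346, 0.483] [0.55  0.146 0.077]
[0.0, -0.17, 0.122, 0.821, 0.422, 0.59] [0.548 0.146 0.076]
[-0.0, -0.199, 0.142, 0.954, 0.473, 0.661] [0.546 0.146 0.076]
[0.0, -0.227, 0.163, 1.08, 0.526, 0.735] [0.545 0.146 0.075]
```

Request:
arm_command([
  [0,-0.028,0.02,0.16,0.05,0.07,1],
  [0,-0.057,0.041,0.3,0.13,0.18,1],
  [0,-0.085,0.061,0.44,0.2,0.28,1],
  [0,-0.114,0.081,0.57,0.27,0.38,1],
  [0,-0.142,0.102,0.7,0.35,0.48,1],
  [0,-0.17,0.122,0.82,0.42,0.59,1],
  [0,-0.199,0.142,0.95,0.47,0.66,1],
  [0,-0.227,0.163,1.08,0.53,0.73,1],
])

```text
time_s: 11.08
tcp_pos: [0.5461, 0.1467, 0.0749]
ee_rot: [[-0.995, -0.1, -0.011], [-0.075, 0.809, -0.583], [0.067, -0.579, -0.812]]
wrist_force: [-0.3, -0.6, -3.9]
gripper_width: 0.159
gripper_force: 30.0
```

```bash
python3 - <<'E'
from h import *
s=sense();R=s["ee_rot"];print("Ft",R.T@s["wrist_force"],"down",np.degrees(np.arcsin(R[2,0])),org(s),s["joints"])
E
sed -i 's/piv=o+.*/piv=o+.005*a-.030*n/; s/in((2.*/in((2,.001),(5,.004),(8,.008),(11,.013),(14,.019),(17,.025),(20,.032),(22,.040)):/' lift.py; python3 lift.py
```

```text
Ft [0.0573 1.7982 3.4738] down 3.8486226542106823 [0.585  0.1431 0.0631] [  42.6032   35.1535  -22.1903   28.4703  -62.1742 -147.2061]
[-0.0, -0.028, 0.02, 0.141, 0.033, 0.047] [0.545 0.147 0.074]
[-0.0, -0.071, 0.051, 0.352, 0.001, 0.002] [0.543 0.146 0.075]
[0.0, -0.114, 0.081, 0.556, -0.083, -0.117] [0.541 0.146 0.077]
[0.0, -0.156, 0.111, 0.754, -0.22, -0.309] [0.539 0.146 0.079]
[0.0, -0.199, 0.142, 0.944, -0.411, -0.576] [0.537 0.146 0.083]
[0.0, -0.242, 0.172, 1.12, -0.597, -0.837] [0.536 0.146 0.086]
[0.0, -0.284, 0.203, 1.288, -0.836, -1.174] [0.534 0.146 0.09 ]
[-0.0, -0.313, 0.223, 1.414, -1.188, -1.666] [0.533 0.146 0.096]
```

Request:
arm_command([
  [0,-0.028,0.02,0.14,0.03,0.05,1],
  [0,-0.071,0.051,0.35,0,0,1],
  [0,-0.114,0.081,0.56,-0.08,-0.12,1],
  [0,-0.156,0.111,0.75,-0.22,-0.31,1],
  [0,-0.199,0.142,0.94,-0.41,-0.58,1],
  [0,-0.242,0.172,1.12,-0.6,-0.84,1],
  [0,-0.284,0.203,1.29,-0.84,-1.17,1],
  [0,-0.284,0.203,1.29,-0.84,-1.17,1],
])

```text
time_s: 11.75
tcp_pos: [0.5341, 0.1454, 0.0927]
ee_rot: [[-0.96, 0.093, 0.265], [-0.075, 0.824, -0.562], [-0.271, -0.559, -0.783]]
wrist_force: [0.3, -0.1, -2.8]
gripper_width: 0.162
gripper_force: 30.0
```

Run:
```python
from h import *
import pickle
s=sense();R=s["ee_rot"];print("Ft",R.T@s["wrist_force"],s["wrist_force"],"down",np.degrees(np.arcsin(R[2,0])),org(s),s["joints"])
S=capture("side");T=capture("top");pickle.dump((s,S,T),open("l1.pkl","wb"))
a=S["pixels"][200:300,225:355];b=T["pixels"][135:235,225:275+0]
cv2.imwrite("pics/l1.png",cv2.resize(np.hstack([a,T["pixels"][145:245,225:315]]),None,fx=3.6,fy=3.6,interpolation=cv2.INTER_CUBIC))
```

```text
Ft [0.4491 1.4565 2.3339] [ 0.3239 -0.1462 -2.7647] down -15.717595213919973 [0.5748 0.142  0.0945] [  44.5972   28.0211  -39.1671   49.9163  -50.0403 -177.3327]
```

View pics/l1.png

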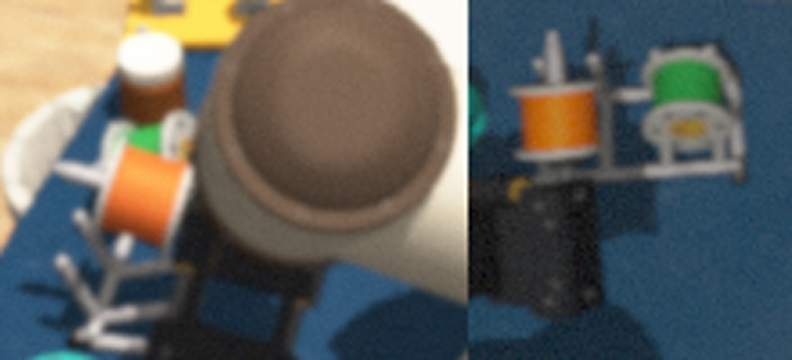

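The picture shows the orange roller out of the rack, sitting up against the collar with the nose up, and the green roller untouched. Joint 6 is near its limit, so I'll lift and unroll now. I'll also fit the stand pose from the earlier unobstructed pictures.

```bash
cat > fit.py <<'E'
from h import *
import pickle
from scipy.optimize import minimize
S,T=pickle.load(open("st.pkl","rb"))
hx,hy=.063,.046
B=np.array([[x,y,z] for x in(-hx,hx) for y in(-hy,hy) for z in(0,.012)])
k=8
def mk(c,x0,y0,x1,y1):
    im=cv2.resize(c["pixels"][y0:y1,x0:x1],None,fx=k,fy=k,interpolation=cv2.INTER_CUBIC)
    h=cv2.cvtColor(im,cv2.COLOR_BGR2HSV); m=((h[...,0]>18)&(h[...,0]<35)&(h[...,1]>170)&(h[...,2]>70)).astype(np.uint8)
    n,l,st,_=cv2.connectedComponentsWithStats(m); m=(l==1+st[1:,4].argmax()).astype(np.uint8)
    return c,x0,y0,m
V=[mk(T,340,130,405,200),mk(S,255,180,315,220)]
def cost(q,parts=False):
    r=Ro.from_euler("z",q[2],degrees=True).as_matrix(); P=B@r.T+[q[0],q[1],0]; out=[]
    for c,x0,y0,m in V:
        p=(proj(c,P)-[x0,y0]+.5)*k-.5
        h=cv2.convexHull(p.astype(np.float32))[:,0]
        M=np.zeros_like(m);cv2.fillPoly(M,[np.round(h*16).astype(np.int32)],1,shift=4)
        out.append(((m==1)&(M==0)).sum()+.35*((m==0)&(M==1)).sum())
    return out if parts else sum(out)
best=None
for y in(12,14,16):
    r=minimize(cost,[.648,-.146,y],method="Nelder-Mead",options=dict(initial_simplex=[[.648,-.146,y],[.652,-.146,y],[.648,-.142,y],[.65,-.148,y+2]]))
    print(r.x,r.fun,cost(r.x,True))
E
python3 fit.py
python3 - <<'E'
from h import *
R=axR(4.3,-12,0);go(tcp_for([.565,.142,.165],R),R); print(tcp_for([.565,.142,.165],R))
E
```

```text
[ 0.6498 -0.1448 13.7667] 38550.049999999996 [np.float64(14445.199999999999), np.float64(24104.85)]
[ 0.6512 -0.1453 13.6449] 38513.3 [np.float64(14468.3), np.float64(24045.0)]
[ 0.6498 -0.1451 15.5963] 38585.149999999994 [np.float64(14570.599999999999), np.float64(24014.55)]
delta [-0.6185  0.0634 -0.0233 -0.9876 -4.9027 -5.8149] rows 5.0
[0.5243 0.1389 0.1679]
```

Request:
arm_command([
  [-0.04,0,0,-0.15,-0.6,-0.8,1],
  [-0.12,0.01,0,-0.3,-1.3,-1.7,1],
  [-0.2,0.02,-0.01,-0.45,-2.1,-2.6,1],
  [-0.29,0.03,-0.01,-0.6,-2.8,-3.4,1],
  [-0.38,0.04,-0.015,-0.7,-3.5,-4.2,1],
  [-0.47,0.05,-0.02,-0.8,-4.1,-4.9,1],
  [-0.56,0.06,-0.02,-0.9,-4.6,-5.5,1],
  [-0.618,0.063,-0.023,-1,-4.9,-5.8,1],
])

```text
time_s: 12.52
tcp_pos: [0.5246, 0.1391, 0.1692]
ee_rot: [[-0.975, -0.074, 0.207], [-0.072, 0.997, 0.019], [-0.208, 0.004, -0.978]]
wrist_force: [0.5, -0.7, -2.4]
gripper_width: 0.155
gripper_force: 30.0
```

```bash
cat >> h.py <<'E'
SC=np.array([.650,-.145,0]); SY=13.8
def stand(x,z,down=0,yaw=SY,dy=0):
    "axle origin at stand x, height z"
    r=Ro.from_euler("z",yaw,degrees=True).as_matrix(); R=axR(yaw,down)
    return tcp_for(SC+r@[x,dy,z],R),R
E
python3 - <<'E'
from h import *
s=sense();print(s["joints"],org(s),s["wrist_force"]);P,R=stand(-.030,.165,-12);print(P);go(P,R,s)
E
```

```text
[  35.0357   12.8     -28.9924    9.64    -38.1283 -127.8703] [0.5653 0.1422 0.1663] [ 0.5261 -0.671  -2.4108]
[ 0.5813 -0.1619  0.1679]
delta [ -0.031    0.0007  -0.1637  -3.3357 -30.4393   0.7223] rows 7.3
```

Request:
arm_command([
  [0,0,0,-0.1,-0.8,0,1],
  [0,0,-0.01,-0.3,-2.4,0,1],
  [-0.005,0,-0.03,-0.5,-4.8,0.1,1],
  [-0.01,0,-0.045,-0.8,-7.4,0.2,1],
  [-0.012,0,-0.06,-1.1,-10,0.2,1],
  [-0.015,0,-0.075,-1.4,-12.6,0.3,1],
  [-0.018,0,-0.09,-1.7,-15.2,0.4,1],
  [-0.02,0,-0.1,-2,-17.8,0.4,1],
])

```text
time_s: 13.18
tcp_pos: [0.5575, -0.0389, 0.1669]
ee_rot: [[-0.964, -0.176, 0.2], [-0.173, 0.984, 0.031], [-0.202, -0.004, -0.979]]
wrist_force: [1.1, 0.7, -3.3]
gripper_width: 0.157
gripper_force: 30.0
```

Request:
arm_command([
  [0,0,-0.01,-0.05,-2.6,0,1],
  [-0.005,0,-0.025,-0.1,-5,0.1,1],
  [-0.007,0,-0.04,-0.15,-7.3,0.1,1],
  [-0.01,0,-0.05,-0.2,-9.2,0.1,1],
  [-0.01,0,-0.06,-0.2,-10.8,0.1,1],
  [-0.01,0,-0.064,-0.2,-11.8,0.1,1],
  [-0.01,0,-0.064,-0.2,-12.3,0.1,1],
  [-0.01,0,-0.064,-0.2,-12.3,0.1,1],
])

```text
time_s: 13.85
tcp_pos: [0.5816, -0.159, 0.1668]
ee_rot: [[-0.951, -0.238, 0.199], [-0.234, 0.971, 0.042], [-0.203, -0.007, -0.979]]
wrist_force: [-0.1, -0.0, -2.8]
gripper_width: 0.161
gripper_force: 30.0
```

Run:
```python
from h import *
import pickle
s=sense();print(s["joints"],org(s),s["wrist_force"]);P,R=stand(-.026,.165,-12);print(P);go(P,R,s)
T=capture("top");S=capture("side");pickle.dump((s,S,T),open("q1.pkl","wb"))
b=cv2.resize(T["pixels"][125:200,325:415],None,fx=4.4,fy=4.4,interpolation=cv2.INTER_CUBIC)
a=cv2.resize(S["pixels"][135:210,245:335],None,fx=4.4,fy=4.4,interpolation=cv2.INTER_CUBIC)
cv2.imwrite("pics/q1.png",np.hstack([b,a]))
# orange / tyre location by colour
for n,c in(("T",T),("S",S)):
    h=cv2.cvtColor(c["pixels"],cv2.COLOR_BGR2HSV);m=((h[...,0]<14)&(h[...,1]>180)&(h[...,2]>90)).astype(np.uint8)
    k,l,st,ce=cv2.connectedComponentsWithStats(m)
    o=org(s)-s["ee_rot"][:,0]*.0266
    for i in 1+np.argsort(-st[1:,4])[:3]: print(n,st[i],ce[i])
    print("expected tyre",proj(c,o), "if 5mm out",proj(c,o-s["ee_rot"][:,0]*.005))
```

```text
[ -1.2653  19.1468 -15.0747  -3.8108 -44.412  -72.4776] [ 0.6212 -0.1493  0.1637] [-0.143  -0.0051 -2.7929]
[ 0.5851 -0.1609  0.1679]
delta [-0.0065 -0.0048  0.0007 -0.3104 -0.2761 -0.0448] rows 0.1
T [371 142  18  11 125] [379.848 147.344]
T [467 254  11   9  86] [472.1512 257.9767]
T [414 135   5   6  10] [416.2 137.8]
expected tyre [[378.507  149.6964]] if 5mm out [[377.9889 147.4092]]
S [275 142  14  18 194] [282.     150.6134]
S [379 145   6   7  39] [381.4872 147.8462]
S [424 272  10   5  13] [428.7692 273.6923]
expected tyre [[281.7802 149.8422]] if 5mm out [[279.7653 149.5128]]
```

Run:
```python
from h import *
for z,d in((.110,-8),(.095,-5),(.082,-2)): P,R=stand(-.022,z,d);print(P);go(P,R)
```

```text
[ 0.5893 -0.1599  0.1157]
delta [-0.006   0.0662  0.0022  0.3687 -0.3744  5.1905] rows 1.3
[ 0.5897 -0.1598  0.1028]
delta [-0.0061  0.1186  0.0021  0.5974 -0.3664  6.4593] rows 1.6
[ 0.5901 -0.1597  0.0919]
delta [-0.0061  0.1709  0.0019  0.7749 -0.3596  7.5368] rows 1.8
```

Request:
arm_command([
  [-0.006,0,0,-0.4,-0.28,0,1],
  [-0.006,0.01,0,-0.5,-0.35,1,1],
  [-0.006,0.03,0.002,-0.2,-0.37,2.4,1],
  [-0.006,0.05,0.002,0.1,-0.37,3.8,1],
  [-0.006,0.066,0.002,0.35,-0.37,4.9,1],
  [-0.006,0.066,0.002,0.37,-0.37,5.2,1],
  [-0.006,0.066,0.002,0.37,-0.37,5.2,1],
  [-0.006,0.066,0.002,0.37,-0.37,5.2,1],
])

```text
time_s: 14.62
tcp_pos: [0.5901, -0.1599, 0.1161]
ee_rot: [[-0.961, -0.24, 0.137], [-0.238, 0.971, 0.033], [-0.141, -0.001, -0.99]]
wrist_force: [0.7, -0.0, -2.7]
gripper_width: 0.156
gripper_force: 30.0
```

Run:
```python
from h import *
import pickle
s=sense();print(org(s),s["wrist_force"]);
for z,d in((.110,-8),(.095,-5),(.082,-2)): P,R=stand(-.022,z,d);go(P,R,s)
T=capture("top");S=capture("side");pickle.dump((s,S,T),open("q2.pkl","wb"))
b=cv2.resize(T["pixels"][125:200,335:405],None,fx=5.6,fy=5.6,interpolation=cv2.INTER_CUBIC)
a=cv2.resize(S["pixels"][145:220,255:325],None,fx=5.6,fy=5.6,interpolation=cv2.INTER_CUBIC)
cv2.imwrite("pics/q2.png",np.hstack([b,a]))
a=-s["ee_rot"][:,0]; o=org(s)
for c,x0,y0,u in((T,335,125,0),(S,255,145,392)):
    print(((proj(c,[o+.082*a,o+.0266*a,o-.017*a])-[x0,y0])*5.6+[u,0]).round())
    r=Ro.from_euler("z",SY,degrees=True).as_matrix()
    print("slots tops",((proj(c,[SC+r@[x,y,.096] for x in(-.039,.039) for y in(-.0185,.0185)])-[x0,y0])*5.6+[u,0]).round().tolist())
```

```text
[ 0.6294 -0.1502  0.1105] [ 0.7496 -0.0495 -2.6682]
delta [-0.0004  0.002   0.0014  0.076   0.0197  0.0274] rows 0.0
delta [-0.0005  0.0544  0.0014  0.2228  0.0205  1.3083] rows 0.4
delta [-0.0005  0.1068  0.0014  0.3308  0.0211  2.395 ] rows 0.9
[[196.  19.]
 [228. 152.]
 [253. 256.]]
slots tops [[292.0, 253.0], [206.0, 274.0], [245.0, 75.0], [159.0, 96.0]]
[[410. 117.]
 [532. 129.]
 [627. 139.]]
slots tops [[631.0, 139.0], [629.0, 184.0], [463.0, 142.0], [457.0, 187.0]]
```

View pics/q2.png

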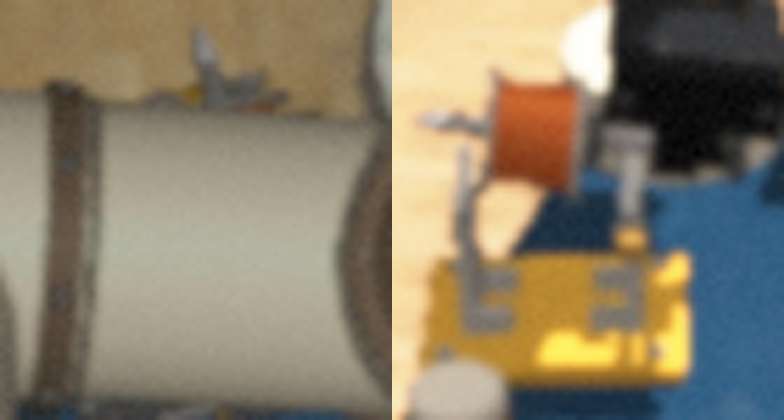

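The last picture shows the roller between the uprights, with the nose over the far slot at (205,70) midway between its ear tips (155,100) and (262,78). The side view agrees, so I'll descend with force checks.

Request:
arm_command([
  [0,0.01,0,0.06,0.01,0.3,1],
  [0,0.025,0,0.12,0.02,0.7,1],
  [0,0.04,0.001,0.18,0.02,1.0,1],
  [0,0.054,0.001,0.22,0.02,1.3,1],
  [0,0.054,0.001,0.22,0.02,1.3,1],
])

```text
time_s: 15.13
tcp_pos: [0.5897, -0.1597, 0.1025]
ee_rot: [[-0.967, -0.239, 0.084], [-0.238, 0.971, 0.02], [-0.086, -0.0, -0.996]]
wrist_force: [0.1, -0.6, -3.5]
gripper_width: 0.154
gripper_force: 30.0
```

Request:
arm_command([
  [0,0.015,0,0.03,0,0.3,1],
  [0,0.03,0,0.05,0,0.6,1],
  [0,0.045,0,0.08,0,0.9,1],
  [0,0.053,0,0.1,0,1.0,1],
  [0,0.053,0,0.1,0,1.0,1],
])

```text
time_s: 15.55
tcp_pos: [0.5896, -0.1598, 0.0927]
ee_rot: [[-0.971, -0.239, 0.033], [-0.239, 0.971, 0.008], [-0.034, -0.0, -0.999]]
wrist_force: [-0.0, -0.9, -2.3]
gripper_width: 0.157
gripper_force: 30.0
```

```bash
cat > sd.py <<'E'
from h import *
import sys
s=sense();R=s["ee_rot"];r=Ro.from_euler("z",SY,degrees=True).as_matrix()
o=r.T@(org(s)-SC);print("stand xyz",o*1000,"journal z",((org(s)+.017*R[:,0])[2]*1000).round(1),"nose down",np.degrees(np.arcsin(R[2,0])).round(2),"F",r.T@s["wrist_force"],"M",R.T@s["moment"])
P,Q=stand(-.022,float(sys.argv[1]),float(sys.argv[2]));go(P,Q,s)
E
python3 sd.py .080 -1
```

```text
stand xyz [-22.5014   0.0704  82.7888] journal z 82.2 nose down -1.96 F [-0.2347 -0.8859 -2.3392] M [-0.0144  0.2322  0.0033]
delta [-0.0003  0.0167  0.0003 -0.06   -0.0063  0.2149] rows 0.1
```

Request:
arm_command([
  [0,0.01,0,0,0,0.1,1],
  [0,0.017,0,0,0,0.25,1],
  [0,0.02,0,0,0,0.35,1],
  [0,0.02,0,0,0,0.35,1],
])

```text
time_s: 15.88
tcp_pos: [0.5896, -0.1598, 0.0896]
ee_rot: [[-0.971, -0.238, 0.015], [-0.238, 0.971, 0.003], [-0.015, -0.0, -1.0]]
wrist_force: [0.0, 0.2, -3.3]
gripper_width: 0.157
gripper_force: 30.0
```

Request:
arm_command([
  [0,0.01,0,0,0,0.1,1],
  [0,0.01,0,0,0,0.2,1],
  [0,0.01,0,0,0,0.2,1],
])

```text
time_s: 16.13
tcp_pos: [0.5901, -0.16, 0.0881]
ee_rot: [[-0.971, -0.239, 0.006], [-0.239, 0.971, 0.0], [-0.006, -0.001, -1.0]]
wrist_force: [0.1, -0.9, -3.0]
gripper_width: 0.158
gripper_force: 30.0
```

```bash
python3 sd.py .074 0
```

```text
stand xyz [-22.3767  -0.3121  76.9978] journal z 76.9 nose down -0.35 F [-0.1118 -0.8637 -3.0318] M [ 0.2632  0.0865 -0.021 ]
delta [-0.0011  0.0062  0.0002 -0.0429  0.0311  0.2757] rows 0.1
```

Request:
arm_command([
  [0,0,0,0,0,0.1,1],
  [0,0,0,0,0,0.15,1],
  [0,0,0,0,0,0.15,1],
])

```text
time_s: 16.38
tcp_pos: [0.5903, -0.1602, 0.0871]
ee_rot: [[-0.971, -0.239, 0.007], [-0.239, 0.971, 0.0], [-0.007, -0.002, -1.0]]
wrist_force: [0.5, -2.4, -0.5]
gripper_width: 0.159
gripper_force: 30.0
```

Request:
arm_command([
  [0,0,0,0,0,0.1,1],
  [0,0,0,0,0,0.15,1],
  [0,0,0,0,0,0.15,1],
])

```text
time_s: 16.63
tcp_pos: [0.5906, -0.1602, 0.0857]
ee_rot: [[-0.971, -0.239, 0.008], [-0.239, 0.971, 0.0], [-0.008, -0.002, -1.0]]
wrist_force: [1.0, -2.8, 2.0]
gripper_width: 0.157
gripper_force: 30.0
```

Request:
arm_command([
  [0,0,0,0,0,0.1,1],
  [0,0,0,0,0,0.1,1],
  [0,0,0,0,0,0.1,1],
])

```text
time_s: 16.88
tcp_pos: [0.5903, -0.16, 0.0836]
ee_rot: [[-0.971, -0.238, 0.007], [-0.238, 0.971, 0.001], [-0.007, -0.001, -1.0]]
wrist_force: [4.0, -4.4, -1.4]
gripper_width: 0.157
gripper_force: 30.0
```

```bash
python3 sd.py .070 0
```

```text
stand xyz [-22.2128  -0.3887  72.5117] journal z 72.4 nose down -0.38 F [ 2.7982 -5.2673 -1.3855] M [ 1.2912 -0.5752  0.1331]
delta [-0.001   0.0066 -0.0002 -0.0272  0.0371  0.2252] rows 0.1
```

Request:
arm_command([
  [0,0,0,0,0,0.1,1],
  [0,0,0,0,0,0.2,1],
  [0,0,0,0,0,0.2,1],
])

```text
time_s: 17.13
tcp_pos: [0.5892, -0.1599, 0.081]
ee_rot: [[-0.971, -0.238, 0.004], [-0.238, 0.971, 0.001], [-0.004, 0.0, -1.0]]
wrist_force: [3.1, -2.5, -5.5]
gripper_width: 0.159
gripper_force: 30.0
```

Request:
arm_command([
  [0,0,0,0,0,0.1,1],
  [0,0,0,0,0,0.2,1],
  [0,0,0,0,0,0.2,1],
])

```text
time_s: 17.38
tcp_pos: [0.5888, -0.1598, 0.0789]
ee_rot: [[-0.971, -0.238, 0.003], [-0.238, 0.971, 0.001], [-0.003, 0.001, -1.0]]
wrist_force: [2.2, -3.2, -4.9]
gripper_width: 0.157
gripper_force: 30.0
```

```bash
python3 sd.py .066 0
```

```text
stand xyz [-23.661    0.2601  67.7019] journal z 67.6 nose down -0.19 F [ 1.3866 -3.5876 -4.862 ] M [ 1.2337 -0.0049  0.0894]
delta [ 0.0006  0.0032 -0.0005 -0.1692 -0.0274  0.158 ] rows 0.1
```

Past the ball's centre and being drawn down. I'll seat it.

Request:
arm_command([
  [0,0,0,0,0,0.1,1],
  [0,0,0,0,0,0.2,1],
  [0,0,0,0,0,0.2,1],
])

```text
time_s: 17.63
tcp_pos: [0.5889, -0.1596, 0.077]
ee_rot: [[-0.971, -0.238, 0.003], [-0.238, 0.971, 0.001], [-0.004, 0.001, -1.0]]
wrist_force: [0.4, -1.8, -5.7]
gripper_width: 0.154
gripper_force: 30.0
```

Request:
arm_command([
  [0,0,0,0,0,0.1,1],
  [0,0,0,0,0,0.15,1],
  [0,0,0,0,0,0.15,1],
])

```text
time_s: 17.88
tcp_pos: [0.5891, -0.1593, 0.076]
ee_rot: [[-0.971, -0.239, 0.004], [-0.239, 0.971, 0.002], [-0.004, 0.001, -1.0]]
wrist_force: [-0.9, -2.4, -3.7]
gripper_width: 0.156
gripper_force: 30.0
```

```bash
python3 sd.py .064 0
```

```text
stand xyz [-23.1736   0.6694  64.8191] journal z 64.7 nose down -0.24 F [-1.4252 -2.1023 -3.6655] M [0.1766 0.277  0.0269]
delta [ 0.0006  0.0041  0.0001 -0.1217 -0.066   0.0662] rows 0.0
```

Request:
arm_command([
  [0,0,0,0,0,0.1,1],
  [0,0,0,0,0,0.1,1],
  [0,0,0,0,0,0.1,1],
])

```text
time_s: 18.13
tcp_pos: [0.5898, -0.1595, 0.0755]
ee_rot: [[-0.971, -0.239, 0.006], [-0.239, 0.971, 0.001], [-0.006, -0.0, -1.0]]
wrist_force: [-0.0, -0.4, -4.2]
gripper_width: 0.157
gripper_force: 30.0
```

Request:
arm_command([
  [0,0,0,0,0,0.1,1],
  [0,0,0,0,0,0.1,1],
  [0,0,0,0,0,0.1,1],
])

```text
time_s: 18.38
tcp_pos: [0.59, -0.1597, 0.0751]
ee_rot: [[-0.971, -0.239, 0.006], [-0.239, 0.971, 0.001], [-0.006, -0.001, -1.0]]
wrist_force: [-1.8, 1.8, 2.3]
gripper_width: 0.156
gripper_force: 30.0
```

```bash
python3 sd.py .063 0
```

```text
stand xyz [-22.4473   0.0692  64.0544] journal z 63.9 nose down -0.36 F [-1.3591  2.1821  2.3013] M [-0.6367  0.4721 -0.0407]
delta [-0.0006  0.0062  0.0003 -0.0512 -0.0065  0.0814] rows 0.0
```

On the floor at 64 mm, with the plunger's sideways push gone. One more light press, back off to neutral, then release.

Request:
arm_command([
  [0,0.003,0,0,0,0.08,1],
  [0,0.006,0,0,0,0.08,1],
  [0,0.006,0,0,0,0.08,1],
])

```text
time_s: 18.63
tcp_pos: [0.5901, -0.1597, 0.075]
ee_rot: [[-0.971, -0.239, 0.0], [-0.239, 0.971, -0.001], [-0.0, -0.001, -1.0]]
wrist_force: [-3.8, 2.9, 4.8]
gripper_width: 0.159
gripper_force: 30.0
```

```bash
python3 sd.py .063 0
python3 - <<'E'
from h import *
s=sense()
for n in("S","T"):
    c=capture({"S":"side","T":"top"}[n])
    h=cv2.cvtColor(c["pixels"],cv2.COLOR_BGR2HSV);m=((h[...,0]<14)&(h[...,1]>180)&(h[...,2]>80)).astype(np.uint8)
    k,l,st,ce=cv2.connectedComponentsWithStats(m)
    for i in 1+np.argsort(-st[1:,4])[:2]: print(n,st[i],ce[i])
    o=org(s)
    print("tyre",proj(c,o-s["ee_rot"][:,0]*.0266), "5mm out",proj(c,o-s["ee_rot"][:,0]*.0316))
E
```

```text
stand xyz [-22.3993   0.0332  63.6746] journal z 63.7 nose down -0.01 F [-3.0103  3.7485  4.8226] M [-1.0118  0.7621 -0.1011]
delta [-0.0009  0.0002  0.0007 -0.0402 -0.0016  0.0666] rows 0.0
S [276 178  11  16 172] [281.0174 185.3256]
S [261 225  12   8  55] [265.8909 228.    ]
tyre [[281.4337 184.389 ]] 5mm out [[279.5242 184.4165]]
T [467 254  11   9  86] [472.1279 258.1163]
tyre [[373.1209 157.6214]] 5mm out [[372.5987 155.651 ]]
```

Request:
arm_command([
  [0,0,0,0.05,0.05,-0.1,1],
  [0,0,0,0.05,0.06,-0.17,1],
  [0,0,0,0.05,0.06,-0.17,0.5],
  [0,0,0,0.05,0.06,-0.17,0.2],
  [0,0,0,0.05,0.06,-0.17,0],
  [0,0,0,0.05,0.06,-0.17,0],
  [0,0,0,0.05,0.06,-0.17,0],
  [0,0,0,0.05,0.06,-0.17,0],
])

```text
time_s: 19.4
tcp_pos: [0.5891, -0.1594, 0.0752]
ee_rot: [[-0.971, -0.238, -0.0], [-0.238, 0.971, -0.001], [0.001, -0.0, -1.0]]
wrist_force: [0.6, 0.6, -0.0]
gripper_width: 0.479
gripper_force: 0.0
```

```bash
python3 sd.py .063 0
```

```text
stand xyz [-23.257    0.4938  63.8827] journal z 63.9 nose down 0.03 F [ 0.7465  0.4297 -0.0195] M [-0.0172  0.0331  0.0021]
delta [-0.0005 -0.0006 -0.0001 -0.1251 -0.0501  0.0905] rows 0.0
```

Released cleanly with no residual forces. Now I'll retreat upwards.

Request:
arm_command([
  [0,0,0,0,0,-0.5,0],
  [0,0,0,0,0,-1.5,0],
  [0,0,0,0,0,-3,0],
  [0,0,0,0.5,0,-5.5,0],
  [0,0,0,2,0,-8.5,0],
  [0,0,0,5,0,-11,0],
  [0,0,0,8,0,-13,0],
  [0,0,0,11,0,-13,0],
])

```text
time_s: 20.07
tcp_pos: [0.484, -0.1863, 0.211]
ee_rot: [[-0.971, -0.24, 0.01], [-0.24, 0.971, -0.003], [-0.009, -0.005, -1.0]]
wrist_force: [0.5, 0.1, 0.9]
gripper_width: 0.498
gripper_force: 0.0
```

Request:
arm_command([
  [0,0,0,4,0,0,0],
  [0,0,0,8,0,0,0],
  [0,0,0,12,0,0,0],
  [0,0,0,15,0,0,0],
  [0,0,0,15,0,0,0],
  [0,0,0,15,0,0,0],
])

```text
time_s: 20.57
tcp_pos: [0.3357, -0.2217, 0.2068]
ee_rot: [[-0.971, -0.237, 0.003], [-0.237, 0.971, -0.001], [-0.002, -0.002, -1.0]]
wrist_force: [0.2, -0.4, 0.2]
gripper_width: 0.502
gripper_force: 0.0
```

Run:
```python
from h import *
import pickle
_,T0=pickle.load(open("st.pkl","rb")); S0=_
r=Ro.from_euler("z",SY,degrees=True).as_matrix()
print(sense()["tcp_pos"],sense()["wrist_force"])
for n,c,c0 in(("T",capture("top"),T0),("S",capture("side"),S0)):
    def blobs(c,lo,hi,smin=150,vmin=70):
        h=cv2.cvtColor(c["pixels"],cv2.COLOR_BGR2HSV);m=((h[...,0]>=lo)&(h[...,0]<=hi)&(h[...,1]>smin)&(h[...,2]>vmin)).astype(np.uint8)
        k,l,st,ce=cv2.connectedComponentsWithStats(m);return [(st[i].tolist(),ce[i].round(1).tolist()) for i in 1+np.argsort(-st[1:,4])[:2]]
    print(n,"orange",blobs(c,0,14,180)); print(" green",blobs(c,50,70),blobs(c0,50,70)[:1])
    for x in(3.6,8.6): print(" tyre exp +",x,proj(c,SC+r@[x/1000,0,.064]))
    # dark grip and bright nose
    print(" grip/nose/collar",proj(c,[SC+r@[x/1000,0,.064] for x in(-68,59,-23)]).round(1).tolist())
    pickle.dump(c,open(f"f{n}.pkl","wb"))
```

```text
[ 0.3357 -0.2217  0.2068] [ 0.2013 -0.4282  0.1881]
T orange [([466, 254, 12, 9, 90], [471.8, 257.9]), ([363, 151, 10, 15, 52], [366.8, 158.4])]
 green [([278, 163, 16, 10, 134], [285.3, 167.4])] [([278, 163, 17, 10, 138], [285.5, 167.6])]
 tyre exp + 3.6 [[373.2196 157.8229]]
 tyre exp + 8.6 [[372.6984 155.8513]]
 grip/nose/collar [[380.8, 186.3], [367.5, 136.1], [376.0, 168.4]]
S orange [([276, 183, 11, 11, 120], [281.0, 188.0]), ([260, 225, 15, 8, 74], [266.6, 228.0])]
 green [([258, 237, 13, 19, 171], [263.6, 246.1])] [([258, 236, 13, 18, 163], [263.4, 245.3])]
 tyre exp + 3.6 [[281.6571 184.2744]]
 tyre exp + 8.6 [[279.7474 184.3015]]
 grip/nose/collar [[309.0, 183.9], [260.5, 184.6], [291.8, 184.1]]
```

Run:
```python
import pickle,cv2,numpy as np
from h import *
S=pickle.load(open("fS.pkl","rb"))["pixels"];S0=pickle.load(open("st.pkl","rb"))[0]["pixels"]
h=cv2.cvtColor(S,cv2.COLOR_BGR2HSV)
for r in(178,182,186,190,194): print(r,[f"{a}/{b}/{v}" for a,b,v in h[r,258:316:2]])
print("col309 V",h[172:198,309,2]); print("col 262 V",h[172:198,262,2])
# did jar/green/box regions change?
for n,(x0,y0,x1,y1) in dict(green=(250,230,290,262),jar=(256,208,278,236),box=(326,143,366,184)).items():
    a=cv2.cvtColor(S0[y0:y1,x0:x1],6).astype(np.float32);b=cv2.cvtColor(S[y0:y1,x0:x1],6).astype(np.float32)
    print(n,cv2.phaseCorrelate(a,b,cv2.createHanningWindow(a.shape[::-1],cv2.CV_32F)))
```

```text
178 ['20/77/245', '20/84/244', '19/85/243', '19/75/241', '18/21/244', '20/13/232', '16/78/227', '17/59/237', '14/65/249', '15/166/254', '16/175/254', '16/172/254', '16/172/254', '15/176/254', '15/170/254', '13/71/249', '14/22/172', '106/114/125', '104/98/136', '15/7/227', '17/8/236', '103/40/147', '106/84/122', '106/73/112', '106/72/113', '105/81/113', '103/102/117', '104/134/118', '104/134/126']
182 ['19/90/243', '18/94/241', '18/91/240', '19/73/238', '19/27/230', '18/24/190', '14/62/198', '14/61/216', '12/95/247', '15/172/253', '14/179/253', '14/178/253', '14/178/253', '15/178/253', '13/175/252', '10/72/230', '15/38/176', '21/15/122', '101/13/161', '22/13/210', '18/16/209', '113/5/186', '117/14/161', '100/9/84', '107/42/43', '107/51/35', '133/48/37', '116/48/37', '130/15/50']
186 ['20/77/245', '20/78/243', '17/81/233', '15/79/187', '13/39/123', '17/28/128', '13/60/162', '13/52/186', '9/103/217', '11/194/229', '10/199/231', '11/196/233', '11/195/235', '11/197/234', '11/192/230', '10/81/190', '15/39/131', '12/19/68', '14/55/106', '17/136/187', '18/133/225', '15/58/154', '106/64/104',
[... 627 characters left out ...]
83/142', '17/193/165', '17/192/159', '17/193/153', '16/192/153', '17/143/139', '20/45/113', '17/39/117', '16/36/120', '19/35/118', '17/61/139', '22/156/242', '26/157/253', '26/155/254', '25/158/252', '15/56/141', '103/154/124', '103/154/124', '104/146/129']
col309 V [166 157 155 147 132 109 115 117  97  65  33  29  19  11  35  62  98 121
 125 122 121 120 124 122 121 125]
col 262 V [242 243 246 247 244 243 243 244 242 241 240 234 220 219 233 241 243 244
 242 243 242 231 206 184 192 210]
green ((0.15830552163156852, 0.41474838958109395), 0.6939282611012458)
jar ((-0.07208220160526224, 0.3184525574066992), 0.9442727287610372)
box ((0.08796487917284068, -0.11253436893215607), 0.5856177881028917)
```

The numbers hold up: the tyre lies flush by the collar, the nose and grip sit at seat height, and the green roller, jar and carton are where they were. Handing in.

```bash
python3 -c "
from station import finish_job
print(finish_job())"
```

```text
the job is handed in; nothing more can be done
None
```

The orange roller is mounted in the stand on the axle: collar home against the bush, axle seated at 64 mm past the plunger and released after about 20.6 s of the 64 s. The final state was checked from camera pixel measurements rather than a viewed picture, the plunger's snap was inferred from its sideways force vanishing at the slot floor, and I saw no change in the green roller, jar or carton.

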